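# Ready the flour bin for filling

## Task

Get the white ingredient bin ready to be filled from the top: first, with the lid still down, push its open front door fully shut until the catch takes it, then raise the lid and hold it open at 50 degrees from closed (the lid falls shut if released). Finish still holding the lid there with the gripper fingers, and leave the bowl, pepper mill and shaker standing where they are.

Things in the scene. Friction and masses are not known exactly. Their poses are not given: they have to be found in the camera images.
- bin: Fixed white plastic ingredient bin, 200 (x) x 240 (y) x 150 mm high, open top covered by the grey lid. Origin: centre of its underside, on the table. Its x axis points from the front wall (x = -100 mm, facing the robot, with the door) to the rear wall (with the lid hinge); y to the left seen from the robot, z up.
- door (a joint): Dark grey plastic front door, 160 wide x 110 high x 12 mm thick, laid over the bin's front wall, from 20 to 130 mm above the table. Upright hinge at its left (+y of the bin) edge. Value: rad, 0 = shut flat on the wall, growing as the right edge swings out towards the robot; range 0 to 1.2. Starts 0.45 to 0.8 open. Light to swing until the catch (see door_edge).
- door_hinge (a point): Point on the door's upright hinge axis, 75 mm above the table, in the plane of the bin's front wall: bin frame (-100, 80, 75) mm. The door's inner face passes through this axis; its outer face is 12 mm off it. The shut door extends 160 mm from here along the bin's -y.
- door_edge (a point): On the outer face of the door at its free edge, 75 mm up, 160 mm from the hinge. A spring roller catch there needs a push of about 6 N at this edge (11 N at 90 mm from the hinge) from 0.12 rad on, then below 0.05 rad snaps the door to 0 (hard stop) and keeps it; else a weak spring lets it drift open. A pull tab stands 20 mm proud, 10 mm from the free edge, 30 to 80 mm above the table.
- lid (a joint): Dark grey plastic lid, 200 x 240 x 6 mm, about 0.45 kg, hinged along the bin's rear top rim. Value: opening angle in rad, 0 = closed and level, growing as the front edge rises and goes back; range 0 to 1.4. No stay: it falls shut from any angle when released. 50 degrees = 0.873 rad.
- lid_hinge (a point): Middle of the lid's hinge axis: bin frame (100, 0, 150) mm; the axis runs along the bin's y.
- lid_handle (a point): Middle of the lid's steel bar handle: a round bar 12 mm in diameter and 110 mm long, parallel to the bin's y, on two end posts. Lid closed: 145 mm in front of the hinge axis and 43 mm above it (37 mm above the lid's top face, 194 mm above the table). Moves with the lid; there is free space under the bar, and the round bar can turn between the finger pads.
- bowl: Loose dark bowl, 124 mm across, 65 mm high, left of the bin. Leave alone. Origin: centre of underside.
- mill: Loose dark wooden pepper mill, 58 mm across, 165 mm high, right of the bin. Leave alone. Origin: centre of underside.
- shaker: Loose aluminium shaker can, 60 mm across, 100 mm high, left of the bin towards the rear. Leave alone. Origin: centre of underside.

How it is judged:
By the outcome, as a careful person would: the job done as asked, in the order asked, and still so for the second after the job is handed in, while the arm keeps its last pose, push and grip.
It also fails if it takes over 46 s, if anything falls off the work surface, if the arm or the gripper's body presses on something with over 40 N, if the wrist force passes 120 N, or if a joint passes its speed limit or range.

## Robot

A 6-joint arm with a two-finger parallel gripper is mounted at the origin on the work surface. World frame = base frame: x ahead of the robot, y to its left, z up, the work surface at z = 0. Lengths are in m, angles in degrees, forces in N, time in s.
With the tool pointing down it reaches from about 0.4 to 0.825 m from the base axis. Payload 7 kg.
Tool frame: the origin (TCP) lies on the centre line of the jaws, within the pads' length; the fingertips stand 19 mm ahead of it and the grasp point (between the pads) is the TCP (r.tip_extent is the distance from the TCP to the fingertips, in m); z points along the fingers, y is the line along which they close (so a half turn about z gives the same grasp; the last joint's range is limited). The gripper opens to 88 mm and grips with 3 to 60 N. Pads are 19 mm wide; open, the fingers measure 130 mm over their backs; the gripper's body (78 mm by 193 mm) begins 47 mm behind the grasp point.
Start: joints at [-60.556, 20.546, 0.682, 0, -70.136, -16.507], TCP at [0.151, -0.658, 0.246] pointing down, gripper open.
Joint ranges: [-176.03, 176.03], [-82.01, 121.73], [-58.28, 71.71], [-173.87, 95.51], [-174.79, -0.11], [-173.66, 173.66]. Speed limits (degrees/s): [136.94, 136.94, 172.46, 180, 180, 180].

## Interface

Orientations are given as [roll, pitch, yaw] about the fixed x, y, z axes, in that order (R = Rz(yaw) Ry(pitch) Rx(roll)).
In Python, from plant import r gives the robot as it stands. The module is installed in compiled form; this text tells all that it offers.
- The arm moves only by the tool jog_arm, never from a script. Its argument "deltas" is a list that holds one entry, the list of rows, each a list of 5 numbers: the opening, from -1 (shut) to 1 (fully open), then the shift along the world's x, y, z in cm, then the turn about the world's z in rad. In form: [[[claw, dx, dy, dz, turn], ...]]. A call has 1 to 8 rows; each row shifts and turns the commanded pose from where the row before left it; what a row does not reach is not made up. A row lasts 1/8 s, in which the tool goes at most 62.5 mm and 10.7 degrees, less where a joint would pass 70% of its speed; a pose out of reach is approached as far as the arm can. A call with a gripper value outside its range is refused whole. The fingers move at their own pace and stop on an object; "force" is the grip in N (left out, the last holds). Time passes only in rows, so rows that do not move let the fingers close. It gives the time, the measured TCP pose, the force, the opening and the grip force at its end, in the units of the state.
- r.get_state(): the state, without advancing time (a new reading comes with each control period).
- r.capture(name): name is "scene" or "top" or "wrist"; returns the picture (420x560x3 uint8, blue, green, red); there is no depth.
- r.camera_info(name): a dict with "fx", "fy", "cx", "cy" (pixels), "view" (4x4, takes a point from world to camera coordinates). Camera axes: x right, y up, looking along -z (the intrinsics and any distortion apply to the point x, -y, -z); pixel columns grow to the right and rows downward; lengths in m; the calibration is good to about 2 mm. A picture is of the moment at which its call begins: read the wrist's pose just before it. camera_info takes no time and is no camera call; for the wrist camera it gives the pose at the moment of the call.
- r.close_job(): hands the job in; it is judged then, once.
The state is a dict: "time_s": time; "joints": joint angles; "qd": joint speeds; "joint_torque": joint torques, N m; "tcp_pos": TCP position; "eef_rot": TCP orientation; "contact_force": force on the tool from outside, world axes, zero at the start; "moment": the same for the moment, N m; "gripper_width": finger opening in m; "gripper_force": force on a finger pad.
Only numpy, scipy, OpenCV 4.12 (cv2) and the standard library are available. Lean on these libraries where they do the work, as an engineer would, in place of code of your own. Each camera call takes 0.05 s, during which the arm holds its last target. There are 200 camera calls.

## Working session

There is one attempt and no reset: what is moved stays moved. The work goes in short steps, Python scripts to look and compute and a tool call to move; the robot and the scene stay as the last step left them, time stands still between calls to the robot, and variables do not carry over. Pictures are saved under pics/ and viewed, at most 10 in all, crops included, and the job is handed in when it is done.

Besides the shell and the picture viewer there is one more tool, called after "Request:" as name(argument=value, ...), one argument or row to a line, values as JSON. jog_arm: Moves the arm, as the interface text tells. Its arguments: {"type":"object","properties":{"deltas":{"type":"array"},"force":{"type":"number"}},"required":["deltas"]}

```bash
mkdir -p pics
python3 - <<'E'
from plant import r
import cv2,numpy as np
for n in ("scene","top"):
    im=r.capture(n); cv2.imwrite(f"pics/{n}0.png",im)
    c=r.camera_info(n); print(n,{k:(np.round(v,4).tolist() if k=="view" else v) for k,v in c.items()})
s=r.get_state(); print(s); print(r.tip_extent)
E
```

```text
scene {'fx': 400.6379907016003, 'fy': 400.6379907016003, 'cx': 284.8068389331818, 'cy': 210.127301942528, 'view': [[-0.7146, 0.6995, -0.0122, 0.3765], [-0.4353, -0.431, 0.7904, 0.1656], [0.5476, 0.5701, 0.6125, -1.2978], [0.0, 0.0, 0.0, 1.0]]}
top {'fx': 450.9829997312705, 'fy': 450.9829997312705, 'cx': 287.87338001924775, 'cy': 201.26645449206293, 'view': [[-0.019, -0.9997, 0.0166, 0.0601], [0.9944, -0.0172, 0.1041, -0.6326], [-0.1038, 0.0185, 0.9944, -1.0641], [0.0, 0.0, 0.0, 1.0]]}
{'time_s': 0.1, 'joints': array([-6.05563958e+01,  2.05881264e+01,  6.40525069e-01, -1.74715409e-02,
       -7.01378204e+01, -1.65068372e+01]), 'qd': array([ 0.030639  , -0.09957   ,  0.12946495,  0.04699724, -0.02587273,
       -0.01209071]), 'joint_torque': array([-2.96135586e-03, -5.84165668e+01,  2.93752956e+01,  7.01543793e+00,
        1.02065282e-02, -5.99371629e-05]), 'tcp_pos': array([ 0.15099918, -0.65747575,  0.24471964]), 'eef_rot': array([ 1.79913432e+02, -8.52462104e-03, -1.67069175e+02]), 'contact_force': array([-0.14159791,  0.06359615, -0.45524045]), 'moment': array([ 0.01276929, -0.05752388,  0.01143745]), 'gripper_force': 0.0, 'gripper_width': 0.08775994787601533}
0.019
```

View pics/scene0.png

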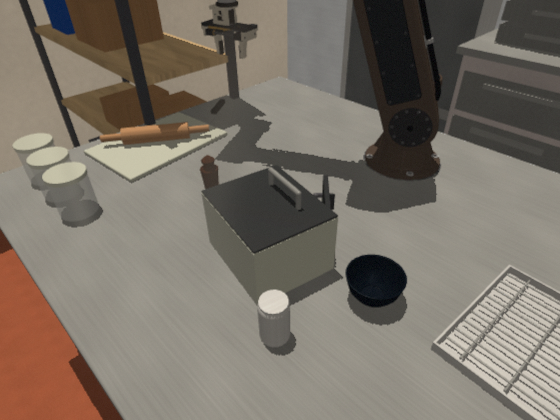

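View pics/top0.png

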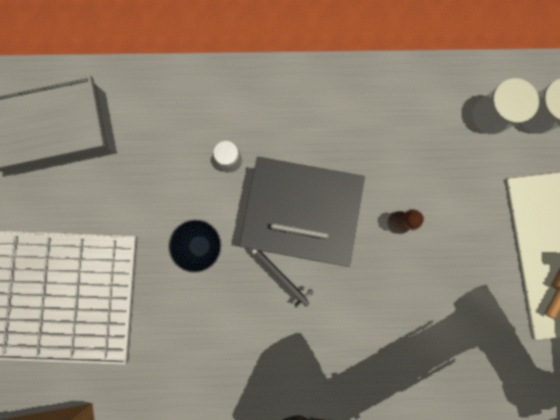

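The scene view shows the lid around (268,205), the handle from (270,172) to (300,205), and the door edge-on near (327,190). The top view shows the lid corners at about (257,158), (364,176), (350,266) and (240,245), the handle from (272,227) to (328,236), and the door from (255,252) to (305,302).

```bash
cat > h.py <<'E'
import numpy as np,cv2
def ray(c,p):
    V=np.array(c["view"]);R=V[:3,:3];o=-R.T@V[:3,3]
    d=R.T@np.array([(p[0]-c["cx"])/c["fx"],-(p[1]-c["cy"])/c["fy"],-1.]);return o,d/np.linalg.norm(d)
def plane(c,p,z):
    o,d=ray(c,p);return o+d*(z-o[2])/d[2]
def tri(rs):
    A=sum(np.eye(3)-np.outer(d,d) for o,d in rs);b=sum((np.eye(3)-np.outer(d,d))@o for o,d in rs)
    x=np.linalg.solve(A,b);return x,[np.linalg.norm(np.cross(x-o,d)) for o,d in rs]
def proj(c,X):
    V=np.array(c["view"]);q=V[:3,:3]@X+V[:3,3];return np.array([c["cx"]+c["fx"]*q[0]/-q[2],c["cy"]-c["fy"]*q[1]/-q[2]])
E
python3 - <<'E'
from plant import r
from h import *
np.set_printoptions(precision=4,suppress=True)
T=r.camera_info("top");S=r.camera_info("scene")
t=cv2.imread("pics/top0.png");s=cv2.imread("pics/scene0.png")
g=cv2.cvtColor(t,6);gs=cv2.cvtColor(s,6)
print("gray lid",g[190,300],g[245,300],"handle",g[231,300],"table",g[300,200],"door",g[275,280],g[150,300], "bowlside",g[210,246])
print("scene lid",gs[220,260],"handle",gs[188,286],"wall",gs[250,290], gs[240,225])
# lid
roi=np.zeros_like(g);cv2.fillPoly(roi,[np.array([[232,145],[375,165],[360,275],[228,248]])],255)
m=((g<85)&(roi>0)).astype(np.uint8)*255
m=cv2.morphologyEx(m,cv2.MORPH_CLOSE,np.ones((13,13)));m=cv2.morphologyEx(m,cv2.MORPH_OPEN,np.ones((15,15)))
c=max(cv2.findContours(m,0,1)[0],key=cv2.contourArea)
q=cv2.approxPolyDP(c,8,True)[:,0];print("lid px",q.tolist())
for p in q: print(plane(T,p,.156))
# handles
def bright(g,pts,th):
    roi=np.zeros_like(g);cv2.fillPoly(roi,[np.array(pts)],255);m=((g>th)&(roi>0)).astype(np.uint8)
    n,l,st,ce=cv2.connectedComponentsWithStats(m);k=1+st[1:,4].argmax();print("area",st[k]);
    P=np.argwhere(l==k)[:,::-1].astype(np.float32);return cv2.minAreaRect(P)
ht=bright(g,[[262,215],[340,225],[338,247],[262,240]],int(g[190,300])+30)
hs=bright(gs,[[262,162],[280,162],[308,200],[300,212],[285,205],[262,180]],int(gs[220,260])+30)
print(ht,hs)
x,e=tri([ray(T,ht[0]),ray(S,hs[0])]);print("handle mid",x,e, plane(T,ht[0],.194))
big=np.hstack([cv2.resize(t[140:320,220:380],None,fx=2.4,fy=2.4,interpolation=2),cv2.resize(s[150:258,200:350],None,fx=2.7,fy=4,interpolation=2)])[:600]
cv2.imwrite("pics/crop.png",big)
E
```

```text
gray lid 88 98 handle 161 table 154 door 89 150 bowlside 74
scene lid 56 handle 55 wall 96 94
lid px [[291, 164], [247, 169], [238, 229], [266, 228]]
[0.7021 0.0426 0.156 ]
[0.6926 0.1382 0.156 ]
[0.5629 0.1587 0.156 ]
[0.564  0.0988 0.156 ]
area [272 224  57  14 250]
area [262 163  39  32 236]
((300.028076171875, 230.34727478027344), (57.066165924072266, 4.399659156799316), 10.43747615814209) ((281.5709228515625, 177.1954803466797), (48.351680755615234, 9.28625774383545), 35.36246109008789)
handle mid [0.557  0.0268 0.2006] [np.float64(0.0016551475696741512), np.float64(0.0016551475696740799)] [0.5561 0.0277 0.194 ]
```

View pics/crop.png

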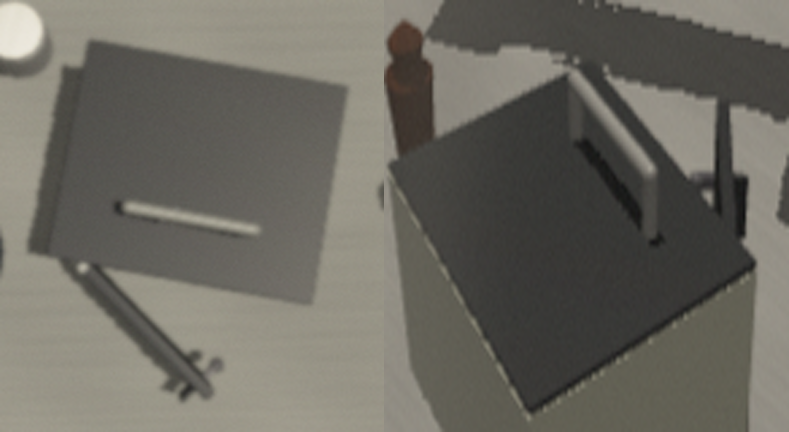

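The crop shows lid corners (top-view pixels) at about (257.5,157), (364.5,176), (350,266) and (241,246). The door top runs from (256,252) to (306,301), with the tab near its free end.

Run:
```python
from plant import r
from h import *
np.set_printoptions(precision=4,suppress=True)
T=r.camera_info("top");S=r.camera_info("scene")
# corners RL,RR,FR,FL
tp=[(257.5,157),(364.6,175.8),(350,266.2),(240.8,246.2)]
P=np.array([plane(T,p,.156) for p in tp]);print(P)
print("sizes",[np.linalg.norm(P[i]-P[(i+1)%4]) for i in range(4)])
C=P.mean(0);y=(P[0]-P[1]+P[3]-P[2]);yaw=np.arctan2(-y[0],y[1]);x=(P[0]-P[3]+P[1]-P[2]);print("C",C,"yaw",np.degrees(yaw),np.degrees(np.arctan2(x[1],x[0])))
# scene corners: crop x/2.7+200, y/4+150
sp=[(530/2.7+200,408/4+150),(390/2.7+200,165/4+150),None,(754/2.7+200,264/4+150)]
for i in (0,1,3):
    print("tri corner",i,*tri([ray(T,tp[i]),ray(S,sp[i])]))
# handle ends
he=[((268.8+1,225.5),(300.5,194)),((327.5,236),(271.5,169.5))]
H=np.array([tri([ray(T,a),ray(S,b)])[0] for a,b in he]);print("handle ends",H,np.linalg.norm(H[0]-H[1]))
c,s=np.cos(yaw),np.sin(yaw);ex=np.array([c,s,0]);ey=np.array([-s,c,0])
print("ex",ex,"handle pred from lid",C-0.045*ex)
hinge=C-.1*ex+.08*ey
a=plane(T,(256.3,251.7),.13);b=plane(T,(306,301),.13)
print("hinge pred",hinge,"door",a,b,np.linalg.norm(a-b))
d=b-a;ang=np.arctan2(-(d@ex),-(d@ey));print("door angle",ang)
for n,p in (("bowl",(195,246)),("mill",(412,219)),("shaker",(226,153))): print(n,plane(T,p,{"bowl":.065,"mill":.165,"shaker":.1}[n]))
```

```text
[[ 0.7187  0.1152  0.156 ]
 [ 0.6735 -0.1171  0.156 ]
 [ 0.4795 -0.0787  0.156 ]
 [ 0.5262  0.153   0.156 ]]
sizes [np.float64(0.23657743215482835), np.float64(0.19782627999700644), np.float64(0.23641815475619354), np.float64(0.19617095546791977)]
C [0.5995 0.0181 0.156 ] yaw -11.208264494392177 -11.149193397444613
tri corner 0 [0.6542 0.2245 0.2284] [np.float64(0.12317084625241877), np.float64(0.12317084625241877)]
tri corner 1 [0.5889 0.0383 0.2531] [np.float64(0.14890782096295238), np.float64(0.14890782096295238)]
tri corner 3 [0.487  0.2715 0.2299] [np.float64(0.1303489310260041), np.float64(0.13034893102600412)]
handle ends [[ 0.5671  0.09    0.1935]
 [ 0.5419 -0.0274  0.1897]] 0.12003609336562888
ex [ 0.9809 -0.1944  0.    ] handle pred from lid [0.5553 0.0268 0.156 ]
hinge pred [0.5169 0.116  0.156 ] door [0.5138 0.1215 0.13  ] [0.4056 0.0153 0.13  ] 0.15162143933038816
door angle 0.5986324149038882
bowl [0.5293 0.2673 0.065 ]
mill [ 0.5771 -0.2135  0.165 ]
shaker [0.7407 0.1901 0.1   ]
```

Request:
jog_arm(
  deltas=[
    [[-1,3.7,4.5,0.2,-0.055],[-1,3.7,4.5,0.2,-0.055],[-1,3.7,4.5,0,-0.055],[-1,3.7,4.5,0,-0.055],[-1,3.7,4.5,0,-0.055],[-1,3.7,4.5,0,-0.055],[-1,3.7,4.5,0,-0.055],[-1,3.7,4.5,0,-0.036]],
  ],
  force=25,
)

```text
time_s: 1.1
tcp_pos: [0.4479, -0.2961, 0.2495]
eef_rot: [180.0, -0.0, 168.7]
contact_force: [1.1, -0.6, 0.4]
gripper_width: 0.0132
gripper_force: 0.0
```

Request:
jog_arm(
  deltas=[
    [[-1,-0.4,5,0,0],[-1,-0.4,5,0,0],[-1,-0.4,5,0,0],[-1,-0.4,5,0,0],[-1,-0.4,5,0,0],[-1,-0.4,5,0,0],[-1,-0.4,5,0,0],[-1,-0.6,4,0,0]],
  ],
)

```text
time_s: 2.1
tcp_pos: [0.4126, 0.0939, 0.2495]
eef_rot: [180.0, 0.0, 168.9]
contact_force: [1.6, -0.3, 1.1]
gripper_width: 0.0003
gripper_force: 0.0
```

Request:
jog_arm(
  deltas=[
    [[-1,0,0,-2.6,0],[-1,0,0,-2.6,0],[-1,0,0,-2.6,0],[-1,0,0,-2.6,0],[-1,0,0,-2.7,0],[-1,0,0,0,0]],
  ],
)

```text
time_s: 2.85
tcp_pos: [0.4118, 0.0912, 0.1171]
eef_rot: [-179.8, -0.2, 168.8]
contact_force: [-0.1, 0.1, -0.1]
gripper_width: 0.0002
gripper_force: 0.0
```

Run:
```python
from plant import r
import cv2,numpy as np
t=r.capture("top");s=r.capture("scene")
print(r.get_state()["tcp_pos"])
cv2.imwrite("pics/pre.png",np.hstack([cv2.resize(t[140:340,210:370],None,fx=2.5,fy=2.5,interpolation=2),cv2.resize(s[130:297,250:383],None,fx=3,fy=3,interpolation=2)[:500]]))
```

```text
[0.41332354 0.092222   0.11908008]
```

View pics/pre.png

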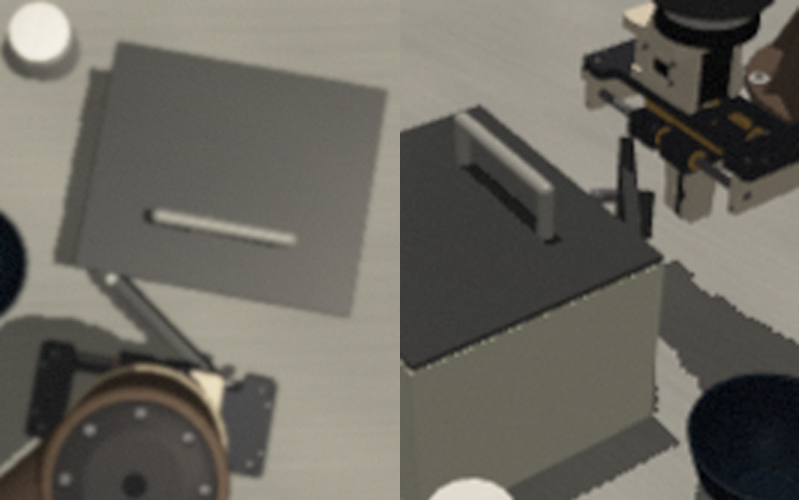

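The top view shows the door from about (105,275) to (230,370) in the crop, still open. The closed fingers are outside it and clear of the lid, so I push now.

Request:
jog_arm(
  deltas=[
    [[-1,0.85,-1.1,0,0],[-1,0.85,-1.1,0,0],[-1,0.85,-1.1,0,0],[-1,0.85,-1.1,0,0],[-1,0.85,-1.1,0,0],[-1,0.85,-1.2,0,0]],
  ],
)

```text
time_s: 3.7
tcp_pos: [0.4642, 0.0244, 0.1183]
eef_rot: [180.0, -0.1, 168.8]
contact_force: [-8.0, 10.2, 1.7]
gripper_width: 0.0005
gripper_force: 5.1
```

Request:
jog_arm(
  deltas=[
    [[-1,0.3,-0.4,0,0],[-1,0.3,-0.4,0,0],[-1,0.2,-0.1,0,0],[-1,0.2,0,0,0]],
  ],
)

```text
time_s: 4.2
tcp_pos: [0.4736, 0.0159, 0.1186]
eef_rot: [-180.0, -0.1, 168.8]
contact_force: [-6.1, 1.8, 5.1]
gripper_width: 0.0007
gripper_force: 3.6
```

Request:
jog_arm(
  deltas=[
    [[-1,0.2,0,0,0],[-1,0.2,-0.1,0,0],[-1,0,0,0,0]],
  ],
)

```text
time_s: 4.58
tcp_pos: [0.4737, 0.0152, 0.1176]
eef_rot: [-179.9, -0.4, 168.7]
contact_force: [-18.9, 8.7, 11.7]
gripper_width: 0.0007
gripper_force: 10.4
```

Run:
```python
from plant import r
import cv2,numpy as np
t=r.capture("top");s=r.capture("scene")
q=r.get_state();print(q["tcp_pos"],q["contact_force"])
cv2.imwrite("pics/p2.png",np.hstack([cv2.resize(t[140:340,210:370],None,fx=2.5,fy=2.5,interpolation=2),cv2.resize(s[130:297,250:383],None,fx=3,fy=3,interpolation=2)[:500]]))
```

```text
[0.47370625 0.01522961 0.11765297] [-19.80825866   9.53422523  11.11860955]
```

Request:
jog_arm(
  deltas=[
    [[-1,-1.5,0.3,0,0],[-1,-2,0.4,0,0],[-1,-1,0,2,0],[-1,0,0,4,0],[-1,0,0,4,0],[-1,0,0,4,0],[-1,0,-2,1,0.15],[0.3,0,-3,0,0.18]],
  ],
)

```text
time_s: 5.68
tcp_pos: [0.4338, -0.0277, 0.2701]
eef_rot: [180.0, 0.2, -171.8]
contact_force: [1.0, -0.4, -1.0]
gripper_width: 0.0058
gripper_force: 0.0
```

Request:
jog_arm(
  deltas=[
    [[0.3,0,-3,0,0.18],[0.3,0,-4,0,0.18],[0.3,0,-4,0,0.18],[0.3,0,-4,0,0.18],[0.3,0,-4,0,0.18],[0.3,0,-3,0,0.18],[0.3,0,0,0,0.16],[0.3,0,0,0,0]],
  ],
)

```text
time_s: 6.68
tcp_pos: [0.433, -0.2474, 0.2686]
eef_rot: [-180.0, -0.0, -101.5]
contact_force: [0.2, 0.1, 0.6]
gripper_width: 0.0571
gripper_force: 0.0
```

Run:
```python
from plant import r
import cv2,numpy as np
t=r.capture("top");s=r.capture("scene")
q=r.get_state();print(q["tcp_pos"],q["contact_force"],q["eef_rot"],q["joints"])
cv2.imwrite("pics/t3.png",t);cv2.imwrite("pics/s3.png",s)
cv2.imwrite("pics/p3.png",np.hstack([cv2.resize(t[140:340,210:370],None,fx=2.5,fy=2.5,interpolation=2),cv2.resize(s[130:297,250:383],None,fx=3,fy=3,interpolation=2)[:500]]))
```

```text
[ 0.43317204 -0.24695386  0.268742  ] [-0.57335777  0.41060636  0.40717538] [-1.79963224e+02 -1.11724237e-02 -1.01587932e+02] [-7.05413000e+00  2.80521652e+00 -1.89651130e+01  1.51268913e-02
 -6.81938934e+01 -4.53941302e+00]
```

View pics/p3.png

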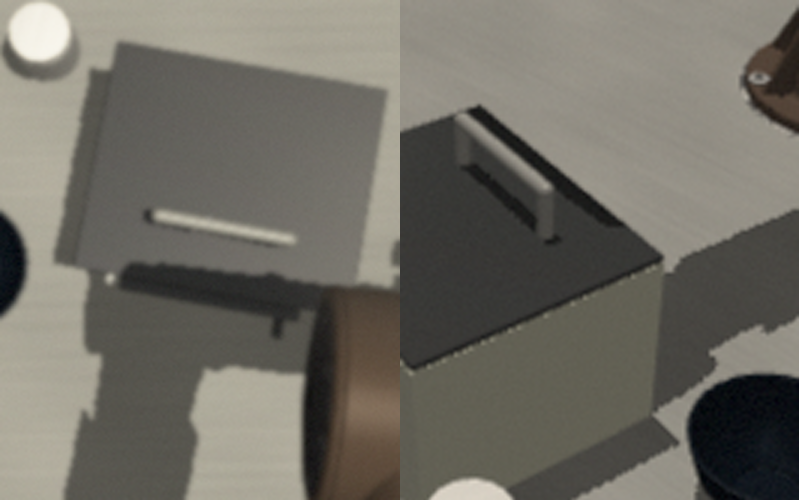

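The door now runs along the lid's front edge, from (115,270) to (300,305) in the crop, so it is shut. The lid is level and the handle is where it was.

Request:
jog_arm(
  deltas=[
    [[0.3,2,4.5,0,0],[0.3,2,4.5,0,0],[0.3,2,4.5,0,0],[0.3,2.1,4.6,0,0],[0.3,2.1,4.6,0,0],[0.3,2.1,4.7,0,0],[0.3,0,0,0,0]],
  ],
)

```text
time_s: 7.65
tcp_pos: [0.5571, 0.0303, 0.2682]
eef_rot: [-180.0, 0.0, -101.3]
contact_force: [-1.4, -0.2, -0.2]
gripper_width: 0.0568
gripper_force: 0.0
```

Run:
```python
from plant import r
from h import *
q=r.get_state();W=r.camera_info("wrist");w=r.capture("wrist");print(q["tcp_pos"])
for z in (.194,.2):
  for e in (-.055,.055): print(z,proj(W,np.array([.5555+.194*e,.027+.981*e,z])))
cv2.imwrite("pics/w4.png",w)
```

```text
[0.55707624 0.03026954 0.26819195]
0.194 [280.60030223 149.43280918]
0.194 [280.75236738 297.88916937]
0.2 [280.61381019 150.19936909]
0.2 [280.76787182 302.21900669]
```

View pics/w4.png

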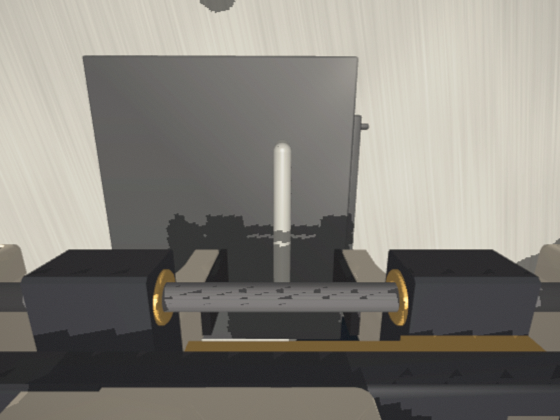

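The wrist view shows the bar at column 282, centred between the fingers (columns 220 and 340). The door, at column 355 on the right, lies flush and parallel to the lid edge.

Request:
jog_arm(
  deltas=[
    [[0.3,0,0,-2.2,0],[0.3,0,0,-2.2,0],[0.3,0,0,-2.2,0],[0.3,0,0,0,0]],
  ],
)

```text
time_s: 8.2
tcp_pos: [0.5548, 0.026, 0.2014]
eef_rot: [179.9, -0.1, -101.5]
contact_force: [-0.0, -0.1, 1.3]
gripper_width: 0.0569
gripper_force: 0.0
```

Request:
jog_arm(
  deltas=[
    [[-1,0,0,0,0],[-1,0,0,0,0],[-1,0,0,0,0],[-1,0,0,0,0],[-1,0,0,0,0],[-1,0,0,0,0]],
  ],
  force=25,
)

```text
time_s: 8.95
tcp_pos: [0.5555, 0.0269, 0.2026]
eef_rot: [179.9, -0.0, -101.4]
contact_force: [-4.3, 1.6, 3.6]
gripper_width: 0.0111
gripper_force: 25.0
```

Request:
jog_arm(
  deltas=[
    [[-1,0.42,-0.08,1.25,0],[-1,0.53,-0.1,1.2,0],[-1,0.63,-0.12,1.15,0],[-1,0.73,-0.14,1.1,0],[-1,0.81,-0.16,1.02,0],[-1,0,0,0,0]],
  ],
)

```text
time_s: 9.7
tcp_pos: [0.586, 0.0207, 0.2613]
eef_rot: [179.8, -0.0, -101.4]
contact_force: [-13.1, 4.4, 7.1]
gripper_width: 0.0114
gripper_force: 25.0
```

Request:
jog_arm(
  deltas=[
    [[-1,0.8,-0.16,0.95,0],[-1,0.95,-0.19,0.87,0],[-1,1.05,-0.2,0.77,0],[-1,0,0,0,0]],
  ],
)

```text
time_s: 10.2
tcp_pos: [0.6151, 0.0147, 0.2884]
eef_rot: [180.0, -0.0, -101.4]
contact_force: [-11.0, 2.8, 10.8]
gripper_width: 0.0112
gripper_force: 25.0
```

Run:
```python
from plant import r
import cv2,numpy as np
t=r.capture("top");s=r.capture("scene")
cv2.imwrite("pics/p5.png",np.hstack([cv2.resize(t[120:320,210:370],None,fx=2.5,fy=2.5,interpolation=2),cv2.resize(s[110:277,220:353],None,fx=3,fy=3,interpolation=2)[:500]]))
```

```text
(no output)
```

View pics/p5.png

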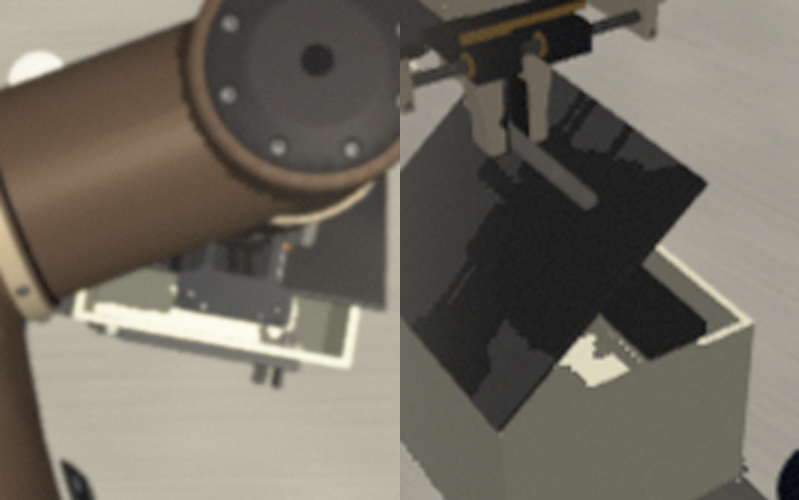

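The top view shows the door flat against the bin front, and the scene view shows the lid partly open (about 40°) with the bar still between the fingers.

Request:
jog_arm(
  deltas=[
    [[-1,0.65,-0.13,0.5,0],[-1,0.72,-0.14,0.43,0],[-1,0.76,-0.15,0.37,0],[-1,0,0,0,0],[-1,0,0,0,0],[-1,0,0,0,0]],
  ],
)

```text
time_s: 11.05
tcp_pos: [0.6365, 0.0103, 0.3008]
eef_rot: [-180.0, -0.1, -101.4]
contact_force: [-5.5, 0.7, 6.5]
gripper_width: 0.011
gripper_force: 25.0
```

Run:
```python
from plant import r
import cv2,numpy as np
P=[]
for i in range(6):
    s=r.capture("scene");q=r.get_state();P.append(q["tcp_pos"])
t=r.capture("top");p=np.mean(P,0);print(p,np.std(P,0),q["contact_force"])
d=p-np.array([.5555,.0269,.2024]);u=.981*d[0]-.194*d[1]
print(u,d[2],"ang",np.degrees(np.arctan2(.043+d[2],.145-u)-np.arctan2(43,145)),np.hypot(.043+d[2],.145-u), "chord",np.degrees(2*np.arcsin(np.hypot(u,d[2])/2/.15124)))
cv2.imwrite("pics/t6.png",t);cv2.imwrite("pics/s6.png",s)
cv2.imwrite("pics/p6.png",cv2.resize(s[60:285,130:430],(800,600),interpolation=2))
```

```text
[0.63650614 0.01027061 0.30083038] [9.00448277e-06 1.75356692e-05 1.24574795e-05] [-6.74456633  0.20783061  6.03541036]
0.08269312084034044 0.0984303791112143 ang 49.70638831616985 0.1545467544989484 chord 50.302239766898595
```

View pics/p6.png

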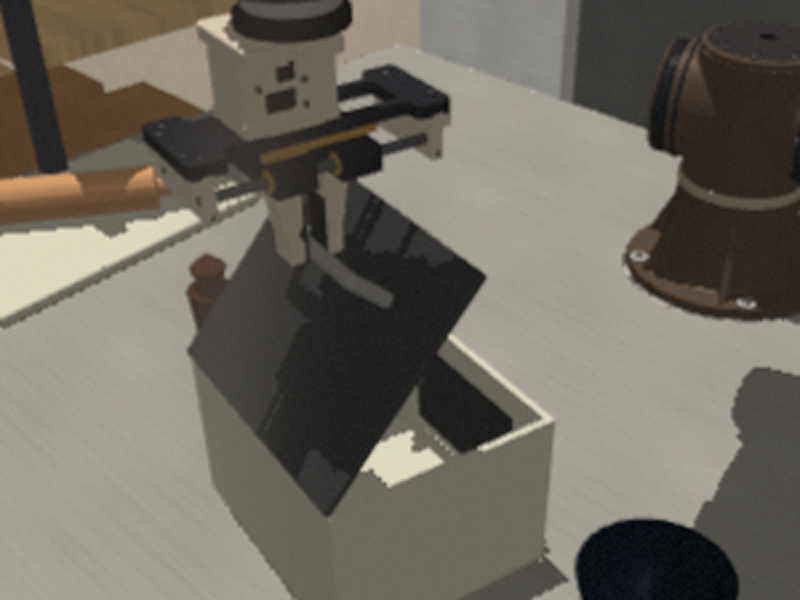

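The scene view shows the lid raised, with its front-left corner at (485,275) and rear-left corner at (328,515) in the crop, and the bar held between the fingers. The mill and bowl are standing.

Run:
```python
from plant import r
from h import *
S=r.camera_info("scene");C=np.array([.5995,.0181,0]);a=np.radians(-11.2)
ex=np.array([np.cos(a),np.sin(a),0]);ey=np.array([-ex[1],ex[0],0])
for n,p in (("lidFL",(485,275)),("lidRL",(328,515)),("binFL rim",(552,420))):
    p=(p[0]/2.6667+130-.3,p[1]/2.6667+60-.3);o,d=ray(S,p);t=((C+.12*ey-o)@ey)/(d@ey);X=o+t*d-C
    x,z=X@ex,X[2];print(n,round(x,4),round(z,4),np.degrees(np.arctan2(z-.15,.1-x)),np.hypot(z-.15,.1-x))
    
for th in (46,50,54):
    t=np.radians(th);
    for h in (0,.006):
        X=C+.12*ey+(.1-.2*np.cos(t)+h*np.sin(t))*ex;X[2]=.15+.2*np.sin(t)+h*np.cos(t);q=proj(S,X);print(th,h,(q-[130,60]+.3)*2.6667)
```

```text
lidFL -0.0293 0.3005 49.33666939686184 0.19843647140069304
lidRL 0.1006 0.1509 124.27468043319051 0.0011144218258423867
binFL rim -0.0994 0.1458 -1.2182342684534628 0.1994404915440467
46 0 [496.32760651 279.35983873]
46 0.006 [491.33933303 275.88657208]
50 0 [484.20379228 271.82522969]
50 0.006 [478.70940734 268.78917888]
54 0 [470.91971685 265.34424421]
54 0.006 [464.92922431 262.7821648 ]
```

Run:
```python
from plant import r
q=r.get_state();print(q["tcp_pos"],q["gripper_width"],q["gripper_force"]);print(r.close_job())
```

```text
[0.63651337 0.01028232 0.30082107] 0.011161542923514386 24.999172389507294
the job is handed in; nothing more can be done
None
```

I pushed the door shut first, and it stayed shut. The fingers then raised the lid and held it at about 50° (49.3–50.3° by two measurements) when I handed the job in at about 11.4 s; the bowl, mill and shaker were not touched.

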